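# Find the full tea tin by heft and hold it over the mixing bowl

## Robot

A 6-joint arm with a two-finger parallel gripper is mounted at the origin on the work surface. World frame = base frame: x ahead of the robot, y to its left, z up, the work surface at z = 0. Lengths are in m, angles in rad, forces in N, time in s.
With the tool pointing down it reaches from about 0.35 to 0.775 m from the base axis. Payload 7.3 kg.
Tool frame: the origin (TCP) lies at the centre of the arm's flange, where the gripper is bolted on; the fingertips stand 178 mm ahead of it and the grasp point (between the pads) lies 159 mm ahead of it; z points along the fingers, y is the line along which they close (so a half turn about z gives the same grasp; the last joint's range is limited). The gripper opens to 92 mm and grips with 3 to 60 N. Pads are 19 mm wide; open, the fingers measure 130 mm over their backs; the gripper's body (75 mm by 190 mm) begins 47 mm behind the grasp point.
Start: joints at [-1.262, 0.342, 1.524, -0, 1.275, -0.146], TCP at [0.231, -0.472, 0.405] pointing down, gripper open.
Joint ranges: [-2.53, 2.53], [-0.77, 2.02], [0.04, 2.7], [-1, 4.14], [0.28, 2.66], [-3.11, 3.11]. Speed limits (rad/s): [2.57, 2.57, 3.14, 3.14, 3.14, 3.14].

## Interface

Orientations are given as [roll, pitch, yaw] about the fixed x, y, z axes, in that order (R = Rz(yaw) Ry(pitch) Rx(roll)).
In Python, from cell import robot gives the robot as it stands.
- The arm moves only by the shell command python3 drive.py 'ROWS' [OPENING] [FORCE]. ROWS is a JSON list of rows, 1 to 8 of them, each of 6 numbers: dx, dy, dz in m, then a rotation vector rx, ry, rz in rad; each row shifts and turns the commanded pose from where the row before left it, along the tool's axes as they then stand; what a row does not reach is not made up. A row lasts 1/12 s, in which the tool goes at most 0.0417 m and 0.125 rad, less where a joint would pass 70% of its speed; a pose out of reach is approached as far as the arm can. OPENING is the finger opening in m, set as the command begins (- or left out keeps the last). The fingers move at their own pace and stop on an object; FORCE is the grip in N (left out, the last holds). Time passes only in rows, so rows that do not move let the fingers close. It prints the time, the measured TCP pose, the force, the opening and the grip force at its end.
- robot.observe(): the state, without advancing time (a new reading comes with each control period).
- robot.read_camera(name): name is "scene" or "top" or "wrist"; returns a dict with "image" (400x640x3 uint8, red, green, blue), "fx", "fy", "cx", "cy" (pixels), "k1" (the pictures are not rectified: a ray, as slopes to the right and down, at radius r is drawn at 1 + k1 r^2 times it, then the intrinsics apply), "pose" (4x4, takes a point from camera to world coordinates). Camera axes: x right, y down, z forward; pixel columns grow to the right and rows downward; lengths in m; the calibration is good to about 2 mm. A picture is of the moment at which its call begins. There is no depth.
- robot.hand_in(): hands the job in; it is judged then, once.
The state is a dict: "time": time; "qpos": joint angles; "qvel": joint speeds; "joint_efforts": joint torques, N m; "tool_pos": TCP position; "tool_rot": TCP orientation; "contact_force": force on the tool from outside, world axes, zero at the start; "torque": the same for the moment, N m; "opening": finger opening in m; "grip_force": force on a finger pad.
Only numpy, scipy, OpenCV 4.12 (cv2) and the standard library are available. Lean on these libraries where they do the work, as an engineer would, in place of code of your own. Each camera call takes 0.05 s, during which the arm holds its last target. There are 200 camera calls.

## Task

Three identical closed tea tins stand on the counter; two are nearly empty and one is still full of pressed tea. Lift them to feel which is the heaviest, keep them upright, and have the two light ones standing on the counter where they were; finish while still holding the heaviest one still and upright, above the middle of the stainless mixing bowl and about 10 cm clear of its rim. Do not let go of it, and leave everything else on the counter alone.

Things in the scene. Friction and masses are not known exactly. Their poses are not given: they have to be found in the camera images.
- tin_a: A closed round plain metal tin, 64 mm diameter, 115 mm tall with its fixed rigid lid (seam 86 mm up), upright; origin at the centre of its underside. Grip it across the diameter from above, any yaw, 65 to 105 mm up; 40 N is fine. The contents may shift 3 mm. Total weights lie between 0.15 and 0.65 kg; one tin is over 0.2 kg heavier than both others, and which one differs from run to run
- tin_b: Tin that looks exactly like tin_a, same sizes, origin and grip; its weight must be felt
- tin_c: Tin that looks exactly like tin_a, same sizes, origin and grip; its weight must be felt
- bowl: round open stainless steel mixing bowl, 170 mm across the rim, 65 mm tall, 0.35 kg, standing loose on the counter; origin at the centre of its underside, z up
- bowl_rim (a point): centre of the bowl's mouth, at rim height, 65 mm above the counter
- table: the pale tiled counter, fixed; its origin lies on its top, the level plane z = 0 that all stands on
- jar: bystander: empty open clear glass jar, 80 mm across, 110 mm tall, upright; origin at the centre of its underside
- mold: bystander: open dumpling press mold of pink plastic lying flat, two 90 mm discs side by side with short handles to its -x side, about 135 x 185 mm, 14 mm thick; origin under the hinge between the discs
- chopstick_1: bystander: bamboo chopstick lying flat, 240 mm along its own y, 7 mm thick; origin at mid-length on its underside
- chopstick_2: bystander: the second bamboo chopstick, same sizes
- saucer: bystander: white ceramic saucer, 90 mm across, 18 mm tall; origin at the centre of its underside
- spoon: bystander: steel spoon lying along its own x between the tins, 150 mm long, under 35 mm wide and 25 mm tall; origin near mid-length
- kettle_base: bystander, fixed: black round electric kettle base, 156 mm across, 42 mm tall at its centre contact, with a small white toggle switch on a block on its -x side; origin at the centre of its underside

How it is judged:
At the end, for the whole second after the job is handed in: The heaviest tin is held still by the fingers, within 0.2 rad of upright, over 40 mm above the bowl's rim, within 50 mm of its centre, not touching the bowl. The other two stand upright and released within 60 mm of their starts, and are the light ones: each weighs on the counter under 3.6 N (((z of tin_a in the frame of bowl_rim above 0.04 m and horizontal distance between tin_a and bowl below 0.05 m and angle between tin_a's own z axis and vertical below 0.2 rad and linear speed of tin_a below 0.05 m/s and contact force between the fingers and tin_a above 2 N and contact force between tin_a and bowl below 0.1 N and height (world z) of each of tin_b, tin_c below 0.008 m and angle between each of tin_b, tin_c's own z axis and vertical below 0.1 rad and distance of each of tin_b, tin_c from where it was at the start of the episode below 0.06 m and linear speed of each of tin_b, tin_c below 0.02 m/s and contact force between tin_b and table between 0.8 and 3.6 N and contact force between the fingers and tin_b below 0.1 N and contact force between tin_c and table between 0.8 and 3.6 N and contact force between the fingers and tin_c below 0.1 N) or (z of tin_b in the frame of bowl_rim above 0.04 m and horizontal distance between tin_b and bowl below 0.05 m and angle between tin_b's own z axis and vertical below 0.2 rad and linear speed of tin_b below 0.05 m/s and contact force between the fingers and tin_b above 2 N and contact force between tin_b and bowl below 0.1 N and height (world z) of each of tin_a, tin_c below 0.008 m and angle between each of tin_a, tin_c's own z axis and vertical below 0.1 rad and distance of each of tin_a, tin_c from where it was at the start of the episode below 0.06 m and linear speed of each of tin_a, tin_c below 0.02 m/s and contact force between tin_a and table between 0.8 and 3.6 N and contact force between the fingers and tin_a below 0.1 N and contact force between tin_c and table between 0.8 and 3.6 N and contact force between the fingers and tin_c below 0.1 N) or (z of tin_c in the frame of bowl_rim above 0.04 m and horizontal distance between tin_c and bowl below 0.05 m and angle between tin_c's own z axis and vertical below 0.2 rad and linear speed of tin_c below 0.05 m/s and contact force between the fingers and tin_c above 2 N and contact force between tin_c and bowl below 0.1 N and height (world z) of each of tin_a, tin_b below 0.008 m and angle between each of tin_a, tin_b's own z axis and vertical below 0.1 rad and distance of each of tin_a, tin_b from where it was at the start of the episode below 0.06 m and linear speed of each of tin_a, tin_b below 0.02 m/s and contact force between tin_a and table between 0.8 and 3.6 N and contact force between the fingers and tin_a below 0.1 N and contact force between tin_b and table between 0.8 and 3.6 N and contact force between the fingers and tin_b below 0.1 N))); the arm keeps its last pose, push and grip.
It fails at once if a tin is tipped (more than 0.6 rad) (angle between any of tin_a, tin_b, tin_c's own z axis and vertical above 0.6 rad).
It fails at once if the bowl is pushed more than 30 mm (distance of bowl from where it was at the start of the episode above 0.03 m).
It fails at once if a bystander (jar, mold, chopstick, saucer, spoon) is moved more than 30 mm (distance of any of jar, mold, chopstick_1, chopstick_2, saucer, spoon from where it was at the start of the episode above 0.03 m).
It also fails if it takes over 72 s, if anything falls off the work surface, if the arm or the gripper's body presses on something with over 40 N, if the wrist force passes 120 N, or if a joint passes its speed limit or range.

## Working session

There is one attempt and no reset: what is moved stays moved. The work goes in short steps, Python scripts to look and compute and a shell command to move; the robot and the scene stay as the last step left them, time stands still between calls to the robot, and variables do not carry over. Pictures are saved under pics/ and viewed, at most 10 in all, crops included, and the job is handed in when it is done.

```bash
ls; mkdir -p pics; python3 - <<'E'
from cell import robot
import cv2, numpy as np
for n in ["top","scene"]:
    c=robot.read_camera(n); cv2.imwrite(f"pics/{n}0.png",c["image"][:,:,::-1])
    print(n,[c[k] for k in("fx","fy","cx","cy","k1")]); print(np.round(c["pose"],4))
print(robot.observe())
E
```

```text
cell.py
drive.py
pics
top [378.95948647126477, 378.95948647126477, 318.66940692170874, 201.48361405543614, -0.08363461455541607]
[[ 0.0186 -0.9922  0.1233  0.5002]
 [-0.9996 -0.0211 -0.0187  0.0125]
 [ 0.0211 -0.1229 -0.9922  0.889 ]
 [ 0.      0.      0.      1.    ]]
scene [374.7182807500248, 374.7182807500248, 320.58809403451613, 197.90067722979677, -0.05551928861142802]
[[ 0.5646  0.7024 -0.4334  0.9931]
 [ 0.8253 -0.4844  0.2903 -0.2297]
 [-0.006  -0.5216 -0.8532  0.7963]
 [ 0.      0.      0.      1.    ]]
{'time': 0.1, 'qpos': array([-1.26200103e+00,  3.42666770e-01,  1.52488682e+00, -1.29965376e-05,
        1.27540426e+00, -1.45990781e-01]), 'qvel': array([ 0.00039658, -0.00199373, -0.00238529, -0.00155389,  0.00114653,
       -0.0020892 ]), 'joint_efforts': array([ 1.74347035e-03, -4.32004595e+01, -2.44694245e+01,  7.18561420e-02,
        5.25646994e-02, -6.47412730e-05]), 'tool_pos': array([ 0.23060631, -0.47152093,  0.40411927]), 'tool_rot': array([-3.14024018e+00, -1.86301831e-04,  4.54789744e-01]), 'contact_force': array([0.4550708 , 0.10732003, 0.09252063]), 'torque': array([ 0.01737912, -0.00781787,  0.02340752]), 'grip_force': 0.0, 'opening': 0.09169266418960886}
```

View pics/top0.png

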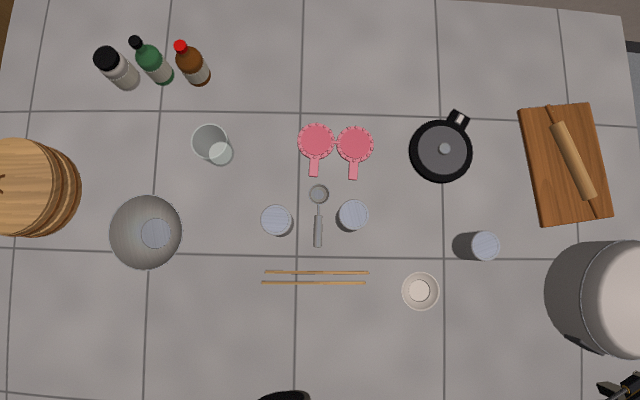

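View pics/scene0.png

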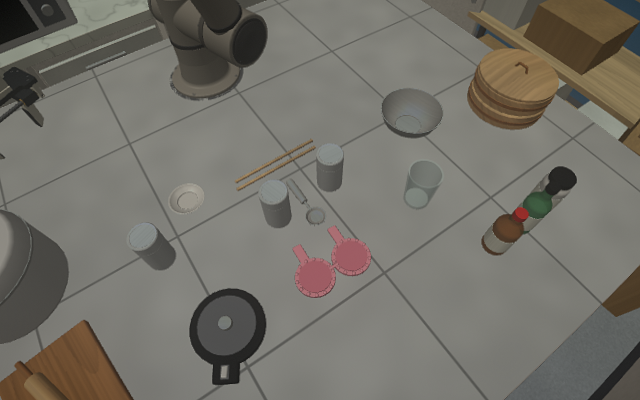

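The top view shows tin lids at about (277,218), (353,214) and (485,246), with the bowl at (146,232). In the scene view the lids are at (330,153), (274,191) and (144,236), and the bowl is at (412,112). The spoon lies between the first two tins.

```bash
cat > h.py <<'E'
import cv2, numpy as np
from cell import robot
def ray(c,u,v):
    # distorted = ideal*(1+k1 r^2), cv2 model
    K=np.array([[c["fx"],0,c["cx"]],[0,c["fy"],c["cy"]],[0,0,1]])
    p=cv2.undistortPoints(np.array([[[u,v]]],float),K,np.array([c["k1"],0,0,0]))[0,0]
    return c["pose"][:3,3], c["pose"][:3,:3]@np.array([p[0],p[1],1])
def plane(c,u,v,z):
    o,d=ray(c,u,v); return o+d*(z-o[2])/d[2]
def tri(c1,p1,c2,p2):
    o1,d1=ray(c1,*p1);o2,d2=ray(c2,*p2)
    s=np.linalg.lstsq(np.stack([d1,-d2],1),o2-o1,rcond=None)[0]
    a=o1+s[0]*d1;b=o2+s[1]*d2
    return (a+b)/2,np.linalg.norm(a-b)
def regions(img,box,pred,amin=150):
    x0,y0,x1,y1=box; m=np.zeros(img.shape[:2],np.uint8)
    m[y0:y1,x0:x1]=pred(img[y0:y1,x0:x1].astype(int))*255
    m=cv2.morphologyEx(m,cv2.MORPH_OPEN,np.ones((3,3)))
    cs=cv2.findContours(m,cv2.RETR_EXTERNAL,cv2.CHAIN_APPROX_NONE)[0]
    return [cv2.fitEllipse(cv2.convexHull(k)) for k in cs if cv2.contourArea(k)>amin]
E
python3 - <<'E'
from h import *
t=robot.read_camera("top");s=robot.read_camera("scene")
for n,c,pts in(("top",t,[(277,218),(353,214),(485,246),(277,234),(250,245),(146,200),(155,235)]),("s",s,[(330,153),(274,191),(144,236),(330,175),(300,240),(412,95)])):
    print(n,[c["image"][v,u].tolist() for u,v in pts])
pr=lambda a:(a[...,2]-a[...,0]>14)
for n,c,boxes in(("top",t,[(100,180,520,280)]),("s",s,[(100,130,360,280)])):
    for b in boxes:
        for e in regions(c["image"],b,pr): print(n,np.round(e[0],1),np.round(e[1],1),round(e[2]))
x=np.vstack([cv2.resize(t["image"][180:280,100:520],None,fx=1.9,fy=1.9),cv2.resize(s["image"][80:280,100:460],None,fx=1.9,fy=1.9)[:, :684] if 0 else np.zeros((1,798,3),np.uint8)])
E
```

```text
top [[157, 159, 170], [158, 160, 171], [155, 157, 167], [151, 148, 151], [153, 147, 145], [104, 99, 93], [137, 137, 143]]
s [[134, 139, 136], [135, 141, 137], [133, 139, 136], [87, 86, 82], [133, 132, 126], [108, 107, 101]]
```

```bash
python3 - <<'E'
from h import *
t=robot.read_camera("top");s=robot.read_camera("scene")
E={}
for n,c,b,pr in(("top",t,(225,180,520,280),lambda a:(a[...,2]-a[...,0]>8)),("s",s,(100,130,360,280),lambda a:(a[...,1]-a[...,0]>=3)&(a[...,1]>115))):
    E[n]=sorted(regions(c["image"],b,pr),key=lambda e:e[0][0])
    for e in E[n]: print(n,np.round(e[0],1),np.round(e[1],1),round(e[2]),np.round(plane(c,*e[0],.115),4))
if len(E["top"])==len(E["s"])==3:
    for a,b in zip(E["top"],E["s"][::-1]): print(*[np.round(q,4) for q in tri(t,a[0],s,b[0])])
# bowl: gray darker than counter
for n,c,b,pr in(("top",t,(95,180,200,285),lambda a:(a.max(-1)<135)|(a[...,2]-a[...,0]>3)),("s",s,(370,80,455,145),lambda a:(a.max(-1)<118)|(a[...,2]-a[...,0]>1))):
    for e in regions(c["image"],b,pr,800): print("bowl",n,np.round(e[0],1),np.round(e[1],1),round(e[2]),np.round(plane(c,*e[0],.065),4))
v=[cv2.resize(t["image"][175:285,90:290],(800,440))[:, :400],cv2.resize(s["image"][75:185,360:460],(400,440))]
cv2.imwrite("pics/crop.png",np.hstack(v)[:,:,::-1])
E
```

```text
top [274.7 219.4] [23.7 26.2] 86 [0.5575 0.0871 0.115 ]
top [353.6 213.6] [23.8 25.8] 175 [ 0.5729 -0.0743  0.115 ]
top [485.  244.6] [24.7 26.5] 114 [ 0.5132 -0.3507  0.115 ]
s [142.  234.7] [23.3 28.5] 56 [ 0.5125 -0.348   0.115 ]
s [273.2 190.2] [22.1 26.9] 92 [ 0.5726 -0.0712  0.115 ]
s [330.4 153. ] [20.2 24.3] 98 [0.5598 0.0891 0.115 ]
[0.5583 0.0885 0.1135] 0.0028
[ 0.5732 -0.0728  0.1171] 0.0026
[ 0.5135 -0.3485  0.1173] 0.0021
bowl top [145.7 231.6] [74.7 78.2] 9 [0.5281 0.3744 0.065 ]
bowl s [410.8 112.6] [49.9 62.1] 99 [0.5379 0.3684 0.065 ]
```

View pics/crop.png

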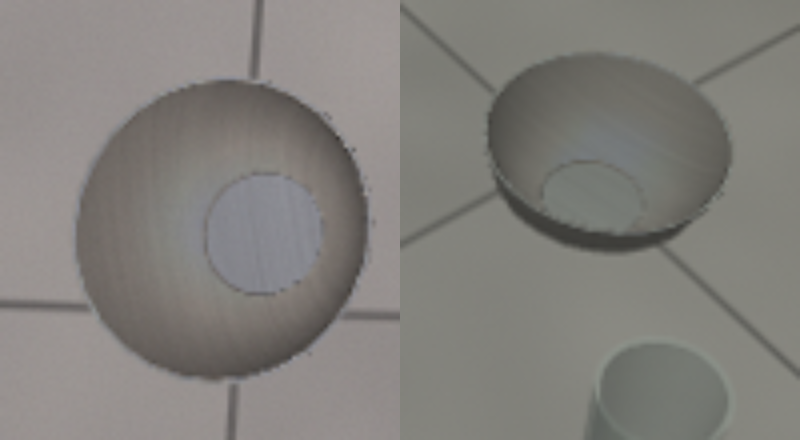

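Lid heights triangulate to about 0.115 m, as expected. The crop shows the bowl rim centred near (145.7,231.6) in the top view and (412,110.5) in the scene view.

```bash
cat >> h.py <<'E'
from scipy.spatial.transform import Rotation as Ro
def go(target):
    s=robot.observe(); d=np.array(target)-s["tool_pos"]
    print("tool move",np.round(Ro.from_euler("xyz",s["tool_rot"]).inv().apply(d),4),"rows",round(np.linalg.norm(d)/.0417,1),"pos",np.round(s["tool_pos"],4),"rot",np.round(s["tool_rot"],3))
E
python3 - <<'E'
from h import *
t=robot.read_camera("top");s=robot.read_camera("scene")
print("bowl",plane(s,412.3,110.5,.065),tri(t,(145.7,231.6),s,(412.3,110.5)))
for z in(.2,.3): print("pot edge",[np.round(plane(t,u,v,z)[:2],3) for u,v in((545,290),(580,245),(582,300))])
go([.5135,-.350,.405])
E
```

```text
bowl [0.5343992  0.37689473 0.065     ] (array([0.52954412, 0.37982903, 0.05820167]), np.float64(0.00489028760600274))
pot edge [array([ 0.428, -0.427]), array([ 0.512, -0.504]), array([ 0.408, -0.503])]
pot edge [array([ 0.438, -0.363]), array([ 0.511, -0.429]), array([ 0.422, -0.428])]
tool move [ 0.3075  0.015  -0.0004] rows 7.4 pos [ 0.2306 -0.4716  0.4046] rot [-3.141 -0.     0.455]
```

```bash
python3 - <<'E'
from h import *
t=robot.read_camera("top");s=robot.read_camera("scene")
for z in(0,.1,.2,.25): print(z,"top",[np.round(plane(t,u,v,z)[:2],3) for u,v in((545,290),(582,300),(580,350),(600,240))],"scene",[np.round(plane(s,u,v,z)[:2],3) for u,v in((68,270),(35,240),(20,320))])
w=robot.read_camera("wrist")
A=cv2.resize(t["image"][200:400,500:640],(420,600));B=cv2.resize(s["image"][180:380,0:120],(360,600))
cv2.imwrite("pics/pot.png",np.hstack([A,B])[:,:,::-1])
cv2.imwrite("pics/w0.png",w["image"][:,:,::-1])
E
```

```text
0 top [array([ 0.407, -0.555]), array([ 0.381, -0.653]), array([ 0.261, -0.645]), array([ 0.528, -0.71 ])] scene [array([ 0.419, -0.546]), array([ 0.294, -0.596]), array([ 0.475, -0.671])]
0.1 top [array([ 0.417, -0.491]), array([ 0.395, -0.578]), array([ 0.288, -0.571]), array([ 0.525, -0.629])] scene [array([ 0.491, -0.506]), array([ 0.382, -0.55 ]), array([ 0.54 , -0.616])]
0.2 top [array([ 0.428, -0.427]), array([ 0.408, -0.503]), array([ 0.315, -0.497]), array([ 0.522, -0.548])] scene [array([ 0.563, -0.467]), array([ 0.47 , -0.504]), array([ 0.605, -0.56 ])]
0.25 top [array([ 0.433, -0.395]), array([ 0.415, -0.466]), array([ 0.328, -0.46 ]), array([ 0.521, -0.507])] scene [array([ 0.599, -0.447]), array([ 0.514, -0.481]), array([ 0.637, -0.533])]
```

View pics/pot.png

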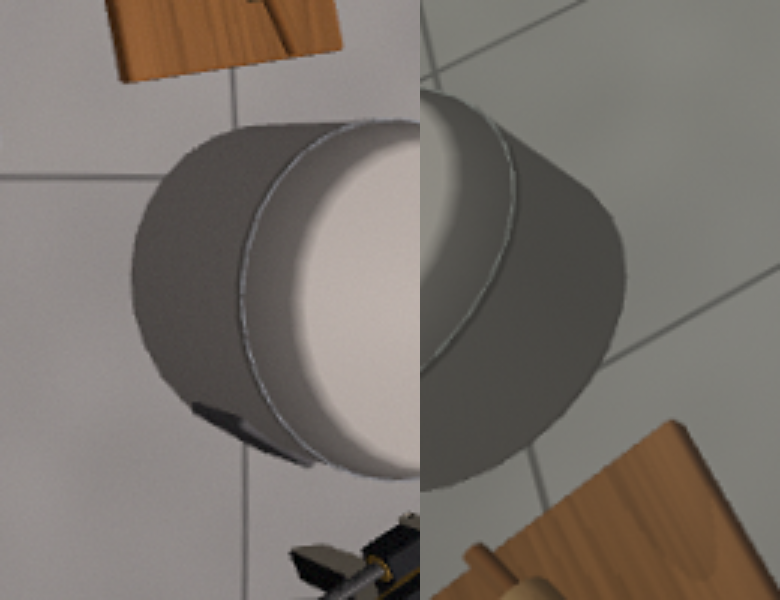

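View pics/w0.png

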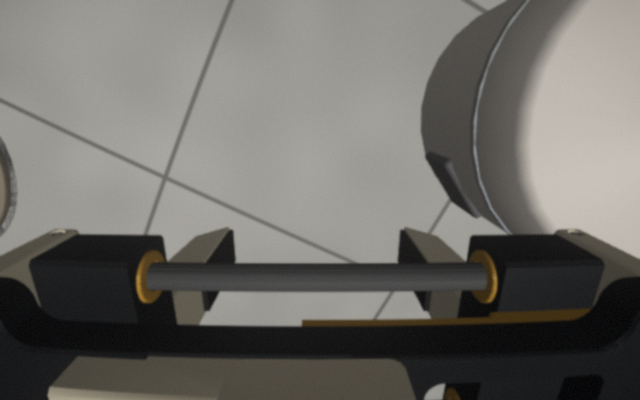

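The cooker's near wall stands at about y=-0.55, so the straight path to the third tin is clear. The wrist view at (430,150) agrees.

```bash
python3 drive.py '[[0.0385,0.002,0,0,0,0],[0.0385,0.002,0,0,0,0],[0.0385,0.002,0,0,0,0],[0.0385,0.002,0,0,0,0],[0.0385,0.002,0,0,0,0],[0.0385,0.002,0,0,0,0],[0.0385,0.002,0,0,0,0],[0.0385,0.002,0,0,0,0]]' 0.092 40
python3 drive.py '[[0,0,0,0,0,0],[0,0,0,0,0,0],[0,0,0,0,0,0]]'
python3 - <<'E'
from h import *
go([.5135,-.3495,.25])
w=robot.read_camera("wrist");cv2.imwrite("pics/w1.png",w["image"][:,:,::-1])
print(np.round(w["pose"],3), [w[k] for k in("fx","fy","cx","cy","k1")], robot.observe()["contact_force"])
E
```

```text
time: 1.22
tool_pos: [0.516, -0.3496, 0.4048]
tool_rot: [3.141, 0.0, 0.455]
contact_force: [-0.2, -0.5, -0.1]
opening: 0.0916
grip_force: 0.0
time: 1.47
tool_pos: [0.5142, -0.3507, 0.4044]
tool_rot: [-3.141, 0.001, 0.455]
contact_force: [-0.6, -0.3, 0.4]
opening: 0.0918
grip_force: 0.0
tool move [-0.     -0.0013  0.1544] rows 3.7 pos [ 0.5142 -0.3507  0.4044] rot [-3.141e+00  1.000e-03  4.550e-01]
[[ 0.439 -0.864 -0.247  0.58 ]
 [-0.898 -0.422 -0.12  -0.318]
 [-0.     0.275 -0.962  0.382]
 [ 0.     0.     0.     1.   ]] [309.4536319947116, 309.4536319947116, 316.20187603324456, 195.80009991855547, -0.06174385473699082] [ 0.8451429  -0.0694597  -0.66150899]
```

View pics/w1.png

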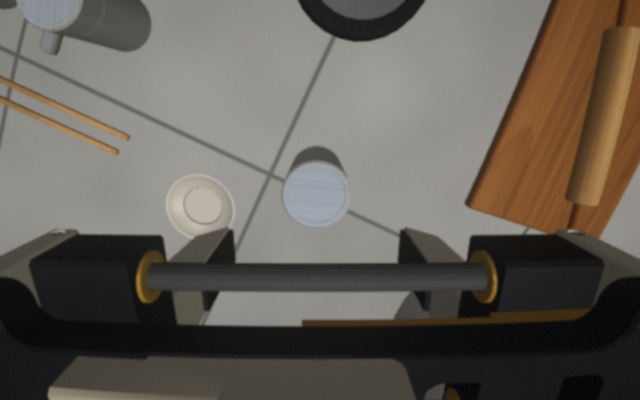

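The wrist view puts the lid at (316,194), which gives (0.512,-0.351) and agrees with the triangulation. I'll descend, grip and lift.

```bash
python3 drive.py '[[-0.002,0,0.035,0,0,0],[0,0,0.035,0,0,0],[0,0,0.035,0,0,0],[0,0,0.03,0,0,0],[0,0,0.02,0,0,0],[0,0,0,0,0,0]]' 0.092
python3 drive.py '[[0,0,0,0,0,0],[0,0,0,0,0,0],[0,0,0,0,0,0],[0,0,0,0,0,0],[0,0,0,0,0,0],[0,0,0,0,0,0]]' 0.05 40
python3 drive.py '[[0,0,0,0,0,0],[0,0,0,0,0,0],[0,0,0,0,0,0],[0,0,0,0,0,0]]'
```

```text
time: 2.02
tool_pos: [0.5101, -0.3518, 0.2453]
tool_rot: [-3.134, 0.004, 0.452]
contact_force: [-0.8, 0.6, -0.6]
opening: 0.0918
grip_force: 0.0
time: 2.52
tool_pos: [0.5128, -0.3517, 0.2512]
tool_rot: [3.139, -0.001, 0.455]
contact_force: [-0.9, 1.4, 5.4]
opening: 0.0637
grip_force: 39.9
time: 2.85
tool_pos: [0.5128, -0.3517, 0.2512]
tool_rot: [3.139, -0.001, 0.455]
contact_force: [-2.2, 0.7, 6.1]
opening: 0.0637
grip_force: 39.9
```

```bash
python3 drive.py '[[0,0,-0.01,0,0,0],[0,0,-0.02,0,0,0],[0,0,-0.01,0,0,0],[0,0,0,0,0,0],[0,0,0,0,0,0],[0,0,0,0,0,0],[0,0,0,0,0,0],[0,0,0,0,0,0]]'
python3 - <<'E'
from h import *
f=[]
for i in range(6):
    robot.read_camera("wrist");f.append(robot.observe()["contact_force"])
print(np.mean(f,0),np.std(f,0),robot.observe()["tool_pos"])
E
```

```text
time: 3.52
tool_pos: [0.5124, -0.3514, 0.2887]
tool_rot: [-3.14, 0.001, 0.455]
contact_force: [0.2, -0.3, -1.5]
opening: 0.0636
grip_force: 39.9
[-0.12767018  0.40472642 -1.94690399] [0.38740188 0.38690196 0.49301063] [ 0.51256693 -0.35156047  0.28955206]
```

About 1.9 N, so this one is light. I'll put it back, release it and rise.

```bash
python3 drive.py '[[0,0,0.015,0,0,0],[0,0,0.015,0,0,0],[0,0,0.006,0,0,0],[0,0,0.003,0,0,0],[0,0,0,0,0,0],[0,0,0,0,0,0],[0,0,0,0,0,0]]'
python3 drive.py '[[0,0,0,0,0,0],[0,0,0,0,0,0],[0,0,0,0,0,0],[0,0,0,0,0,0],[0,0,0,0,0,0]]' 0.092
python3 drive.py '[[0,0,-0.02,0,0,0],[0,0,-0.03,0,0,0],[0,0,-0.035,0,0,0],[0,0,-0.035,0,0,0],[0,0,-0.03,0,0,0],[0,0,0,0,0,0],[0,0,0,0,0,0]]'
python3 - <<'E'
from h import *
t=robot.read_camera("top")
for e in regions(t["image"],(225,180,520,280),lambda a:(a[...,2]-a[...,0]>8)): print(np.round(plane(t,*e[0],.115),4),np.round(e,1) if 0 else e[1])
go([.573,-.0735,.405])
E
```

```text
time: 4.4
tool_pos: [0.5127, -0.3517, 0.2511]
tool_rot: [3.141, -0.0, 0.455]
contact_force: [-0.2, 0.1, -0.1]
opening: 0.0634
grip_force: 40.0
time: 4.82
tool_pos: [0.5126, -0.3516, 0.2508]
tool_rot: [3.141, -0.0, 0.455]
contact_force: [-0.0, 0.2, -0.3]
opening: 0.0905
grip_force: 0.0
time: 5.4
tool_pos: [0.5126, -0.3516, 0.4029]
tool_rot: [3.137, -0.002, 0.455]
contact_force: [-0.4, -0.7, -0.4]
opening: 0.092
grip_force: 0.0
[ 0.5155 -0.3465  0.115 ] (21.053220748901367, 23.946422576904297)
[0.5576 0.0866 0.115 ] (24.04623031616211, 25.283443450927734)
[ 0.5729 -0.0743  0.115 ] (23.817489624023438, 25.81007194519043)
tool move [ 0.1765 -0.2231 -0.0043] rows 6.8 pos [ 0.5124 -0.3515  0.4008] rot [ 3.141 -0.     0.455]
```

```bash
python3 drive.py '[[0.022,-0.028,0,0,0,0],[0.022,-0.028,0,0,0,0],[0.022,-0.028,0,0,0,0],[0.022,-0.028,0,0,0,0],[0.022,-0.028,0,0,0,0],[0.022,-0.028,0,0,0,0],[0.022,-0.028,0,0,0,0],[0.022,-0.027,0,0,0,0]]'
python3 drive.py '[[0,0,0,0,0,0],[0,0,0,0,0,0],[0,0,0,0,0,0]]'
python3 - <<'E'
from h import *
w=robot.read_camera("wrist")
for e in regions(w["image"],(180,100,460,228),lambda a:(a[...,2]-a[...,0]>8),400): print(e,np.round(plane(w,*e[0],.115),4))
go([.573,-.0735,.2505])
E
```

```text
time: 6.12
tool_pos: [0.5725, -0.0721, 0.3986]
tool_rot: [-3.139, 0.003, 0.455]
contact_force: [1.3, -0.7, -0.1]
opening: 0.0919
grip_force: 0.0
time: 6.37
tool_pos: [0.5726, -0.0741, 0.3992]
tool_rot: [-3.14, 0.002, 0.455]
contact_force: [-0.9, 0.3, 0.5]
opening: 0.0917
grip_force: 0.0
((314.33087158203125, 194.4857635498047), (61.71756362915039, 65.63341522216797), 143.91026306152344) [ 0.5704 -0.0727  0.115 ]
tool move [ 0.0013 -0.0008  0.149 ] rows 3.6 pos [ 0.5725 -0.0748  0.3995] rot [-3.141e+00  2.000e-03  4.540e-01]
```

The wrist view gives (0.5704,-0.0727), within about 2 mm of the gripper position. Descending.

```bash
python3 drive.py '[[0,-0.002,0.035,0,0,0],[0,0,0.035,0,0,0],[0,0,0.035,0,0,0],[0,0,0.025,0,0,0],[0,0,0.019,0,0,0],[0,0,0,0,0,0]]' 0.092
python3 drive.py '[[0,0,0,0,0,0],[0,0,0,0,0,0],[0,0,0,0,0,0],[0,0,0,0,0,0],[0,0,0,0,0,0],[0,0,0,0,0,0],[0,0,0,0,0,0],[0,0,0,0,0,0]]' 0.05 40
python3 drive.py '[[0,0,-0.01,0,0,0],[0,0,-0.02,0,0,0],[0,0,-0.01,0,0,0],[0,0,0,0,0,0],[0,0,0,0,0,0],[0,0,0,0,0,0],[0,0,0,0,0,0],[0,0,0,0,0,0]]'
python3 - <<'E'
from h import *
f=[]
for i in range(6):
    robot.read_camera("wrist");f.append(robot.observe()["contact_force"])
print(np.mean(f,0),np.std(f,0),robot.observe()["tool_pos"])
E
```

```text
time: 6.92
tool_pos: [0.5701, -0.0735, 0.2471]
tool_rot: [-3.136, 0.007, 0.452]
contact_force: [-0.6, -0.1, -0.4]
opening: 0.0925
grip_force: 0.0
time: 7.58
tool_pos: [0.5724, -0.0725, 0.2531]
tool_rot: [3.139, -0.002, 0.455]
contact_force: [0.1, -1.9, 6.5]
opening: 0.0635
grip_force: 40.0
time: 8.25
tool_pos: [0.5716, -0.0721, 0.2907]
tool_rot: [-3.14, 0.001, 0.455]
contact_force: [0.3, -0.2, -5.2]
opening: 0.0634
grip_force: 39.9
[ 0.52395852 -0.04981918 -5.16549654] [0.41908105 0.55172999 0.47341916] [ 0.57184261 -0.07216209  0.29157944]
```

5.2 N against 1.9 N. A tin heavier than this by 0.2 kg would exceed the 0.65 kg limit, so this is the heaviest. I'll raise it and carry it to the bowl.

```bash
python3 drive.py '[[0,0,-0.02,0,0,0],[0,0,-0.03,0,0,0],[0,0,-0.03,0,0,0],[0,0,-0.03,0,0,0],[0,0,-0.017,0,0,0],[0,0,0,0,0,0],[0,0,0,0,0,0],[0,0,0,0,0,0]]'
python3 - <<'E'
from h import *
go([.531,.376,.418])
E
```

```text
time: 9.22
tool_pos: [0.5715, -0.072, 0.4169]
tool_rot: [-3.14, 0.002, 0.455]
contact_force: [-0.5, 0.1, -5.0]
opening: 0.0635
grip_force: 39.9
tool move [ 0.1605 -0.4203 -0.0007] rows 10.8 pos [ 0.5715 -0.072   0.4169] rot [-3.14e+00  2.00e-03  4.55e-01]
```

```bash
python3 drive.py '[[0.005,-0.013,0,0,0,0],[0.01,-0.026,0,0,0,0],[0.01,-0.026,0,0,0,0],[0.01,-0.026,0,0,0,0],[0.01,-0.026,0,0,0,0],[0.01,-0.026,0,0,0,0],[0.01,-0.026,0,0,0,0],[0.01,-0.026,0,0,0,0]]'
python3 drive.py '[[0.01,-0.026,0,0,0,0],[0.01,-0.026,0,0,0,0],[0.01,-0.026,0,0,0,0],[0.01,-0.026,0,0,0,0],[0.01,-0.026,0,0,0,0],[0.01,-0.026,0,0,0,0],[0.01,-0.026,0,0,0,0],[0.01,-0.026,0,0,0,0]]'
python3 drive.py '[[0.006,-0.017,0,0,0,0],[0,0,0,0,0,0],[0,0,0,0,0,0],[0,0,0,0,0,0],[0,0,0,0,0,0],[0,0,0,0,0,0]]'
python3 - <<'E'
from h import *
go([.531,.376,.418])
c=robot.read_camera("scene");cv2.imwrite("pics/end.png",c["image"][:,:,::-1])
print(robot.observe()["contact_force"],np.abs(robot.observe()["qvel"]).max())
E
```

```text
time: 9.88
tool_pos: [0.5528, 0.1379, 0.4167]
tool_rot: [-3.14, 0.003, 0.455]
contact_force: [0.9, 0.0, -5.0]
opening: 0.0636
grip_force: 39.9
time: 10.55
tool_pos: [0.5332, 0.3599, 0.4164]
tool_rot: [-3.141, 0.004, 0.455]
contact_force: [1.7, 0.4, -5.3]
opening: 0.0634
grip_force: 39.9
time: 11.05
tool_pos: [0.5322, 0.3751, 0.4184]
tool_rot: [3.141, 0.001, 0.454]
contact_force: [0.0, -0.3, -4.3]
opening: 0.0636
grip_force: 39.9
tool move [-0.0007 -0.0014  0.0004] rows 0.0 pos [0.5322 0.3751 0.4184] rot [3.141e+00 1.000e-03 4.540e-01]
[-0.40224009 -0.73738312 -4.53103334] 0.004591548465644048
```

View pics/end.png

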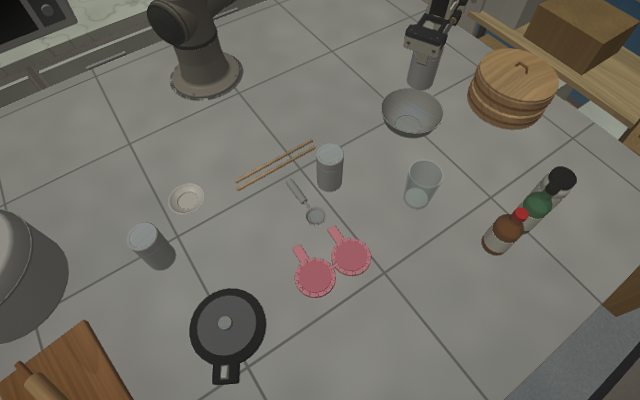

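The tin hangs upright at (422,68), above the bowl at (412,112). The light tins stand at (144,245) and (330,167) as before, and nothing else has moved.

```bash
python3 -c "
from cell import robot
print(robot.hand_in())"
```

```text
the job is handed in; nothing more can be done
None
```

I handed the job in with the heaviest tin (about 5 N, against 1.9 N for the other one I lifted) held still and upright over the middle of the bowl, about 10 cm clear of the rim. I never lifted the third tin: one 0.2 kg heavier than this would exceed the 0.65 kg limit. Both light tins are standing where they were and nothing else moved in the last picture, but hand-in returned no verdict.

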